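# Take the dry border tile out of the tile drying press

### The job

The border tile in the drying press is dry. Stand the three weights upright on the ware board, lift the hinged bar until it leans back and stays open, and lay the border tile flat on the middle of the kiln shelf, set down and not dropped, for it is brittle. Then lower the bar gently onto the square and the hexagonal tile, which stay where they lie, and put each weight back upright on the bar where it stood.

Things in the scene. Friction and masses are not known exactly. Their poses are not given: they have to be found in the camera images.
- press_bed: Fixed plywood bed of tile drying press, 240 (x) x 380 (y) x 18 mm. Origin: centre of underside; x from handle side (robot side) to hinge side, y along the bar, z up. In its frame, mm: hinge axis along y through (85, 0, 41); shut wooden bar x -52..2, y -176..176, z 30..52, on the tiles; its handle is a round steel rod along y, 12 thick, y -45..45, axis at x = -97, z = 41.
- bar (a joint): Angle of the hinged bar: 0 shut on the tiles, growing as the handle is lifted. Steel arms at bed y = +-165 mm join it to 55 mm high hinge brackets. 450 g; about 3 N lifts the handle rod, 182 mm from the hinge; it turns in the fingers. Past about 1.65 rad it leans back by itself to a stop at 1.8 and stays open; below 1.5 it falls shut when let go.
- round_prop: Kiln prop, a solid round buff refractory post 44 mm in diameter, 100 mm tall, a dark bore on its top, about 320 g. Stands on the bar. Origin: centre of its underside, z up.
- square_prop: Kiln prop, a square buff refractory post 40 x 40 mm, 75 mm tall, a small dark hole on its top, about 250 g. Stands on the bar. Origin: centre of its underside, z up, sides along x and y.
- iron_weight: Dark cast-iron scale weight, about 500 g: round body 48 mm in diameter and 38 mm tall, above it a neck and a knob 26 mm in diameter between 49 and 60 mm above the foot (63 mm in all). Stands on the bar. Origin: centre of its underside, z up.
- border_tile: The tile to fetch: oblong grey dry-clay border tile 100 (its x) x 50 (its y) x 12 mm, about 110 g, lying on the bed under the bar, its ends showing before and behind the bar. Origin: centre of its underside, z up.
- square_tile: Square grey clay tile 90 x 90 x 12 mm on the bed under the bar; it stays. Origin: centre of its underside, z up.
- hex_tile: Hexagonal grey clay tile, 90 mm across flats, 12 mm thick, on the bed under the bar; it stays. Origin: centre of its underside, z up.
- kiln_shelf: Kiln shelf, a square pale refractory slab 160 x 160 x 15 mm, fixed, empty. Origin: centre of its underside, z up; top at z = 15 mm.
- ware_board: Ware board, an oblong wooden board 220 (x) x 150 (y) x 18 mm, fixed, empty: the place to set the weights aside. Origin: centre of its underside, z up; top at z = 18 mm.

How it is judged:
By the outcome, as a careful person would: the job done as asked, in the order asked, and still so for the second after the job is handed in, with the robot touching nothing.
It also fails if it takes over 152 s, if anything falls off the work surface, if the arm or the gripper's body presses on something with over 40 N, if the wrist force passes 120 N, or if a joint passes its speed limit or range.

### The arm

A 6-joint arm with a two-finger parallel gripper is mounted at the origin on the work surface. World frame = base frame: x ahead of the robot, y to its left, z up, the work surface at z = 0. Lengths are in mm, angles in rad, forces in N, time in s.
With the tool pointing down it reaches from about 350 to 975 mm from the base axis. Payload 7.1 kg.
Tool frame: the origin (TCP) lies between the finger pads; the fingertips stand 19 mm ahead of it and the grasp point (between the pads) is the TCP (ctrl.tcp_to_tips is the distance from the TCP to the fingertips, in mm); z points along the fingers, y is the line along which they close (so a half turn about z gives the same grasp; the last joint's range is limited). The gripper opens to 88 mm and grips with 3 to 60 N. Pads are 20 mm wide; open, the fingers measure 115 mm over their backs; the gripper's body (75 mm by 178 mm) begins 61 mm behind the grasp point.
Start: joints at [-1.223, 0.423, 1.63, -0, 1.089, -0.019], TCP at [224.16, -583.401, 241.675] pointing down, gripper open.
Joint ranges: [-3, 3], [-0.9, 2.11], [0.09, 2.58], [-1.31, 4.45], [0.11, 2.69], [-2.54, 2.54]. Speed limits (rad/s): [2.39, 2.39, 3.01, 3.14, 3.14, 3.14].

### API

Orientations are given as a rotation vector (axis times angle).
In Python, from workcell import status, optics, ctrl gives the robot as it stands. The module is installed in compiled form; this text tells all that it offers.
- The arm moves only by the shell command python3 -m inch 'ROWS'. ROWS is JSON, a list that holds one entry, the list of rows, each a list of 7 numbers: the shift along the tool's x, y, z in mm, then the turn, a rotation vector about the tool's x, y, z in rad, then the opening in per cent of the stroke, from 0 (shut) to 100 (fully open). A call has 1 to 20 rows; each row is the pose to reach, as a shift and turn from the pose commanded when the call began, along the tool's axes at that moment; what a row does not reach only later rows make up. A row lasts 1/10 s, in which the tool goes at most 50 mm and 8.59 degrees, less where a joint would pass 70% of its speed; a pose out of reach is approached as far as the arm can. A call with a gripper value outside its range is refused whole. The fingers move at their own pace and stop on an object; the grip force is fixed at half the most. Time passes only in rows, so rows that repeat a pose let the fingers close. It gives the time, the measured TCP pose, the force, the opening and the grip force at its end, in the units of the state.
- status.get_obs(): the state, without advancing time (a new reading comes with each control period).
- optics.get_image(name): name is "scene" or "top" or "wrist"; returns a dict with "frame" (400x640x3 uint8, red, green, blue), "fx", "fy", "cx", "cy" (pixels), "rvec" (rotation vector, rad) and "tvec" (3), from world to camera coordinates, as OpenCV has them; the wrist camera has in their place "hand_eye" (4x4, takes a point from camera to tool coordinates, whose origin is the TCP and whose axes are the flange's). Camera axes: x right, y down, z forward; pixel columns grow to the right and rows downward; lengths in mm; the calibration is good to about 2 mm. A picture is of the moment at which its call begins: read the wrist's pose just before it. There is no depth.
- ctrl.close_job(): hands the job in; it is judged then, once.
The state is a dict: "t": time; "qpos": joint angles; "qvel": joint speeds; "joint_torque": joint torques, N m; "ee_pos": TCP position; "orientation": TCP orientation; "ft_force": force on the tool from outside, world axes, zero at the start; "moment": the same for the moment, N m; "width": finger opening in mm; "grasp_force": force on a finger pad.
Only numpy, scipy, OpenCV 4.12 (cv2) and the standard library are available. Lean on these libraries where they do the work, as an engineer would, in place of code of your own. Each camera call takes 0.05 s, during which the arm holds its last target. There are 200 camera calls.

## Working session

There is one attempt and no reset: what is moved stays moved. The work goes in short steps, Python scripts to look and compute and a shell command to move; the robot and the scene stay as the last step left them, time stands still between calls to the robot, and variables do not carry over. Pictures are saved under pics/ and viewed, at most 14 in all, crops included, and the job is handed in when it is done.

```bash
mkdir -p pics; ls
python3 - <<'E'
from workcell import status, optics, ctrl
import cv2,numpy as np
print(status.get_obs()); print(ctrl.tcp_to_tips)
for n in ("scene","top"):
    d=optics.get_image(n); cv2.imwrite(f"pics/{n}0.png",d["frame"][:,:,::-1])
    print(n,{k:v for k,v in d.items() if k!="frame"})
d=optics.get_image("wrist");print(d["hand_eye"],d["fx"],d["cx"],d["cy"])
E
```

```text
pics
{'t': 0.0, 'qpos': array([-1.22305003e+00,  4.23867644e-01,  1.63068160e+00, -4.08473017e-05,
        1.08859510e+00, -1.90405010e-02]), 'qvel': array([-0.00012635, -0.00091503, -0.00049886, -0.00011733, -0.00045202,
       -0.00049622]), 'joint_torque': array([-4.06301378e-04, -5.44633055e+01, -2.73667216e+01,  6.42993045e-02,
        2.26776511e-02, -9.77699688e-05]), 'ee_pos': array([ 223.94735434, -582.93666132,  240.8882386 ]), 'orientation': array([-3.08740499e+00, -5.72674372e-01,  4.54628865e-04]), 'ft_force': array([-0.08821023, -0.48818252, -0.03792717]), 'moment': array([-0.0532649 ,  0.03274423, -0.0047749 ]), 'grasp_force': 0.0, 'width': 87.60423163474933}
19.0
scene {'fx': 488.53841218793053, 'fy': 488.53841218793053, 'cx': 323.31544860812164, 'cy': 198.89540850512714, 'rvec': array([ 1.02280083,  2.62894225, -0.77282315]), 'tvec': array([ 407.57273758, -277.06654657, 1694.31868691])}
top {'fx': 498.7529400642272, 'fy': 498.7529400642272, 'cx': 315.52942911137495, 'cy': 192.60119531744766, 'rvec': array([ 2.09485595, -2.13407025,  0.20931612]), 'tvec': array([   1.37350317,  573.44577215, 1096.66504201])}
[[ 5.88342139e-04 -9.59218138e-01 -2.82666265e-01  7.77383445e+01]
 [ 9.99998962e-01  9.36087129e-04 -1.09517924e-03 -5.94317324e-01]
 [ 1.31511604e-03 -2.82665327e-01  9.59217693e-01 -1.41959206e+02]
 [ 0.00000000e+00  0.00000000e+00  0.00000000e+00  1.00000000e+00]] 318.1158308599595 322.96691299300073 196.7747474071747
```

View pics/scene0.png

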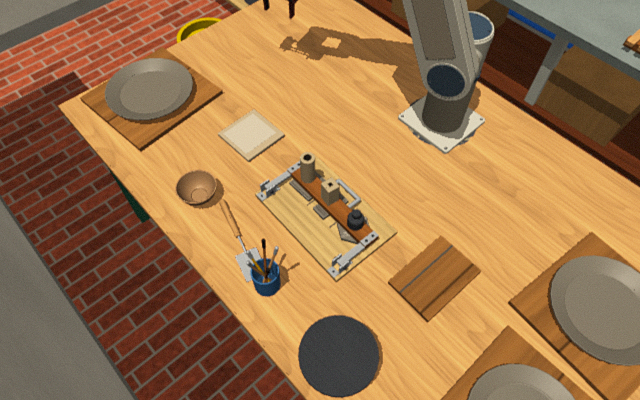

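View pics/top0.png

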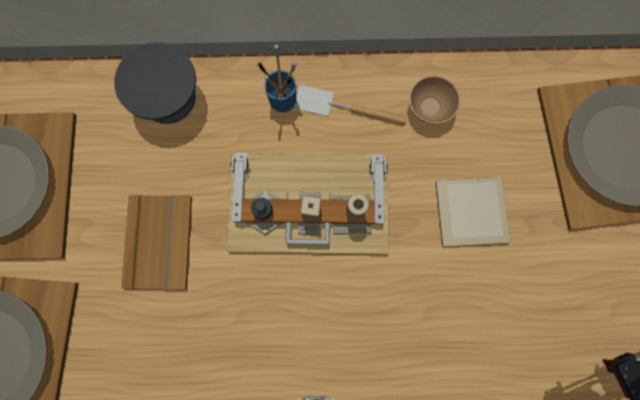

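The scene view shows the press in the middle with the round prop, square prop and iron weight on the bar. In the top view the weights are at px (358,205), (311,206) and (262,208), the ware board at (157,243), the shelf at (473,212), and the bed spans (228..388, 155..253). I'll zoom in next.

```bash
cat > h.py <<'E'
import numpy as np, cv2
from scipy.spatial.transform import Rotation as R
from workcell import status, optics, ctrl
def cam(n):
    o=status.get_obs(); d=optics.get_image(n)
    K=np.array([[d["fx"],0,d["cx"]],[0,d["fy"],d["cy"]],[0,0,1]])
    if n=="wrist":
        H=d["hand_eye"]; Rt=R.from_rotvec(o["orientation"]).as_matrix()
        Rw=Rt@H[:3,:3]; c=Rt@H[:3,3]+o["ee_pos"]
    else:
        Rw=R.from_rotvec(d["rvec"]).as_matrix().T; c=-Rw@d["tvec"]
    return d["frame"],K,Rw,c
def ray(C,p,z):
    f,K,Rw,c=C; d=Rw@np.linalg.solve(K,[p[0],p[1],1]); return c+d*(z-c[2])/d[2]
def proj(C,X):
    f,K,Rw,c=C; q=K@(Rw.T@(np.asarray(X,float)-c)); return q[:2]/q[2]
def save(C,name,box=None,s=1):
    f=C[0][:,:,::-1]
    if box: f=f[box[1]:box[3],box[0]:box[2]]
    cv2.imwrite("pics/"+name,cv2.resize(f,None,fx=s,fy=s,interpolation=cv2.INTER_CUBIC))
E
python3 - <<'E'
from h import *
C=cam("top"); f=C[0]; hsv=cv2.cvtColor(f,cv2.COLOR_RGB2HSV)
save(C,"crop1.png",(215,145,405,265),4.2)
print("cam",C[3])
for n,(u,v,z) in dict(iron=(262,208,55),sq=(311,206,127),rd=(358,205,152)).items(): print(n,hsv[v,u],ray(C,(u,v),z).round())
for u,v in [(157,230),(150,260),(473,212),(445,240),(300,170),(420,300),(240,245)]: print((u,v),f[v,u],hsv[v,u])
E
```

```text
cam [ 343.50788919  -10.72980349 1188.86641632]
iron [105  14  71] [540. 115.  55.]
sq [22 42 67] [530.   1. 127.]
rd [22 47 60] [526. -98. 152.]
(157, 230) [135 100  60] [ 16 142 135]
(150, 260) [139 105  63] [ 17 139 139]
(473, 212) [175 168 151] [ 21  35 175]
(445, 240) [170 159 133] [ 21  56 170]
(300, 170) [161 140 100] [ 20  97 161]
(420, 300) [168 138  94] [ 18 112 168]
(240, 245) [167 147 103] [ 21  98 167]
```

View pics/crop1.png

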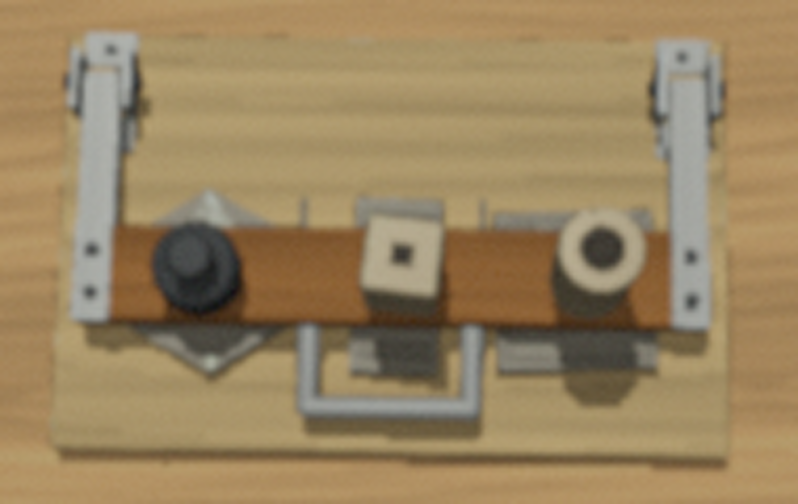

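The crop shows the bed corners at about (70,40), (727,42), (725,455) and (52,448), and the handle rod at y≈408, x 302..480. The iron knob is at (193,255), the square top at (402,254) and the round top at (602,250). The border tile is the middle one, x 352..442, under the square prop, with its ends at y 198 and 376.

Run:
```python
from h import *
C=cam("top"); f=C[0]; hsv=cv2.cvtColor(f,cv2.COLOR_RGB2HSV)
P=lambda x,y:(x/4.2+215-.4,y/4.2+145-.4)
cs=[ray(C,P(*p),18)[:2] for p in [(70,40),(727,42),(725,453),(52,445)]]
print("bed",np.round(cs,1), [round(float(np.linalg.norm(cs[i]-cs[i-1])),1) for i in range(4)], np.mean(cs,0))
e=(cs[0]-cs[1])+(cs[3]-cs[2]); yaw=np.arctan2(-e[0],e[1]); g=(cs[0]-cs[3])+(cs[1]-cs[2]); print("yaw",yaw,np.arctan2(g[1],g[0]))
o=np.mean(cs,0); yw=(yaw)
M=np.array([[np.cos(yw),-np.sin(yw)],[np.sin(yw),np.cos(yw)]])
pts=dict(iron=(193,255,115),sq=(402,254,127),rd=(602,250,152),rodL=(302,405,47),rodR=(480,408,47),tileF=(395,376,30),tileB=(400,198,30),
 tFL=(350,374,30),tFR=(438,376,30),tBL=(357,198,30),tBR=(443,200,30),barFL=(75,320,52),barFR=(708,327,52))
for k,(x,y,z) in pts.items():
    w=ray(C,P(x,y),z)[:2]; print(k,w.round(1),"bed",(M.T@(w-o)).round(1))
# shelf & board
m1=cv2.inRange(hsv,(15,0,120),(30,68,255)); m2=cv2.inRange(hsv,(8,125,60),(20,255,155))
for n,m,z,box in (("shelf",m1,15,(420,160,530,260)),("board",m2,18,(110,180,205,305))):
    q=np.zeros_like(m); q[box[1]:box[3],box[0]:box[2]]=m[box[1]:box[3],box[0]:box[2]]
    q=cv2.morphologyEx(q,cv2.MORPH_CLOSE,np.ones((7,7)))
    c=max(cv2.findContours(q,0,1)[0],key=cv2.contourArea)[:,0]
    w=np.array([ray(C,p,z)[:2] for p in c]).astype(np.float32); print(n,cv2.minAreaRect(w))
# scene view check of tops
S=cam("scene"); save(S,"scrop1.png",(240,140,410,290),4.2)
```

```text
bed [[ 681.   194.3]
 [ 672.4 -186.3]
 [ 435.5 -174.1]
 [ 446.9  200.7]] [234.2, 380.7, 237.1, 375.0] [558.93533423   8.61673992]
yaw -0.0264279030828295 -0.03947818640303745
iron [535.6 111.4] bed [-26.  102.1]
sq [532.    2.4] bed [-26.8  -6.9]
rd [527.7 -98.4] bed [ -28.4 -107.8]
rodL [463.6  59.3] bed [-96.7  48.1]
rodR [460.1 -37.8] bed [-97.5 -49. ]
tileF [480.5   8.6] bed [-78.4  -2.1]
tileB [581.3   4.2] bed [22.5 -3.8]
tFL [482.1  33.6] bed [-77.5  22.9]
tFR [480.1 -15.3] bed [-78.2 -26. ]
tBL [581.8  28.5] bed [22.3 20.5]
tBR [579.7 -20. ] bed [ 21.5 -28.1]
barFL [512.  183.1] bed [-51.6 173.2]
barFR [ 501.6 -163.3] bed [ -52.8 -173.4]
shelf ((530.5692749023438, -381.43768310546875), (157.81719970703125, 158.23451232910156), 2.2181622982025146)
board ((468.6850891113281, 365.3643493652344), (158.56106567382812, 227.9913787841797), 88.90966796875)
```

View pics/scrop1.png

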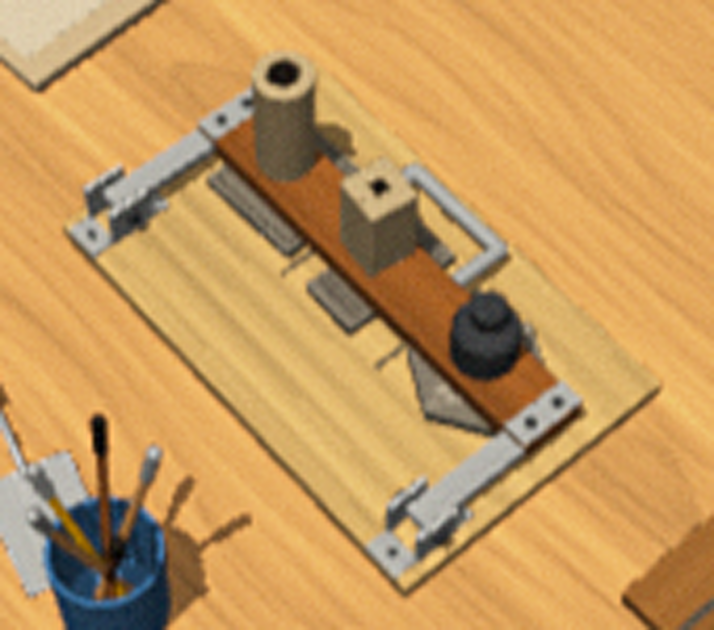

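The scene crop confirms the layout: round prop, square prop and iron weight along the bar, all upright, with thin pins on the bed beside the border tile. The bed fit agrees with the sizes given: rod at bed x=-97, bar front at -52. I'll move to hover over the round prop.

```bash
cat >> h.py <<'E'
def go(x,y,z,psi):
    o=status.get_obs(); Rt=R.from_rotvec(o["orientation"]).as_matrix()
    G=np.column_stack([[np.cos(psi),np.sin(psi),0],[np.sin(psi),-np.cos(psi),0],[0,0,-1]])
    d=Rt.T@(np.array([x,y,z])-o["ee_pos"]); r=R.from_matrix(Rt.T@G).as_rotvec()
    print("rows",np.append(d.round(1),r.round(3)),"t",round(o["t"],2),"F",o["ft_force"].round(1),"w",round(o["width"],1))
E
python3 -c "
from h import *; go(528,-98,225,-0.03)"
```

```text
rows [ 4.577e+02 -3.440e+02  1.660e+01 -0.000e+00  0.000e+00  3.970e-01] t 0.3 F [-0.4 -0.7 -0.1] w 88.0
```

```bash
python3 -m inch '[[[40,-30,2,0,0,0.1,100],[80,-60,4,0,0,0.2,100],[120,-90,6,0,0,0.3,100],[160,-120,8,0,0,0.397,100],[200,-150,10,0,0,0.397,100],[240,-180,12,0,0,0.397,100],[280,-210,14,0,0,0.397,100],[320,-240,16,0,0,0.397,100],[360,-270,16,0,0,0.397,100],[400,-300,16,0,0,0.397,100],[430,-323,16,0,0,0.397,100],[457.7,-344,16.6,0,0,0.397,100],[457.7,-344,16.6,0,0,0.397,100],[457.7,-344,16.6,0,0,0.397,100],[457.7,-344,16.6,0,0,0.397,100]]]'
python3 - <<'E'
from h import *
C=cam("wrist"); save(C,"w1.png"); print(proj(C,(527.7,-98.4,152)),proj(C,(532,2.4,127)))
go(528,-98,225,-0.03)
E
```

```text
t: 1.8
ee_pos: [527.4, -98.8, 224.9]
orientation: [3.141, -0.048, -0.001]
ft_force: [0.4, 0.6, -0.8]
width: 87.9
grasp_force: 0.0
[323.48184327 215.17306063] [195.97610016 202.89759521]
rows [ 6.0e-01 -1.1e+00  0.0e+00  0.0e+00  0.0e+00 -1.0e-03] t 1.85 F [ 0.1 -0.8 -0.5] w 87.4
```

View pics/w1.png

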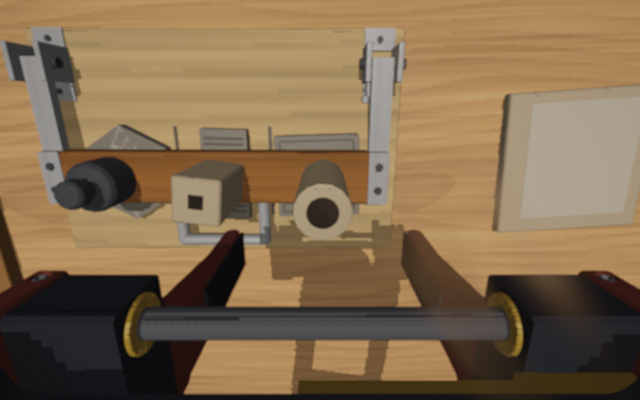

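The wrist view shows the round bore at (323,212) and the square hole at (196,202), against predictions of (323,215) and (196,203). They agree within 2 mm, so I'll descend and grasp.

```bash
python3 -m inch '[[[1.5,-0.5,30,0,0,0,100],[1.5,-0.5,65,0,0,0,100],[1.5,-0.5,95,0,0,0,100],[1.5,-0.5,118,0,0,0,100],[1.5,-0.5,118,0,0,0,100],[1.5,-0.5,118,0,0,0,40],[1.5,-0.5,118,0,0,0,40],[1.5,-0.5,118,0,0,0,40],[1.5,-0.5,118,0,0,0,40],[1.5,-0.5,118,0,0,0,40],[1.5,-0.5,118,0,0,0,40],[1.5,-0.5,118,0,0,0,40]]]'
python3 -c "
from h import *; go(528.5,-98,107,-0.03)"
```

```text
t: 3.05
ee_pos: [529.8, -97.8, 107.5]
orientation: [3.141, -0.047, 0.001]
ft_force: [-0.7, -0.7, 4.4]
width: 43.7
grasp_force: 30.0
rows [-1.3e+00  3.0e-01  5.0e-01  0.0e+00 -1.0e-03 -0.0e+00] t 3.05 F [-0.7 -0.7  4.4] w 43.7
```

Gripped, width 43.7 mm. Next I lift and carry it to the ware board at (400,365).

```bash
python3 -m inch '[[[0,0,-15,0,0,0,40],[0,0,-45,0,0,0,40],[0,0,-80,0,0,0,40],[-3,-10,-105,0,0,0,40],[-12,-40,-110,0,0,0,40],[-25,-80,-110,0,0,0,40],[-39,-125,-110,0,0,0,40],[-53,-170,-110,0,0,0,40],[-67,-215,-110,0,0,0,40],[-81,-260,-110,0,0,0,40],[-95,-305,-110,0,0,0,40],[-109,-350,-110,0,0,0,40],[-123,-393,-105,0,0,0,40],[-135,-430,-80,0,0,0,40],[-142,-453,-50,0,0,0,40],[-143.6,-458.7,-20,0,0,0,40],[-143.6,-458.7,5,0,0,0,40],[-143.6,-458.7,22,0,0,0,40],[-143.6,-458.7,22,0,0,0,40],[-143.6,-458.7,22,0,0,0,40]]]'
python3 - <<'E'
from h import *
go(400,365,73.5,-0.03)
C=cam("wrist"); save(C,"w2.png")
E
```

```text
t: 5.05
ee_pos: [399.6, 365.0, 84.9]
orientation: [3.14, -0.047, -0.001]
ft_force: [-0.6, -0.5, -2.2]
width: 43.6
grasp_force: 30.0
rows [ 4.00e-01 -0.00e+00  1.14e+01  1.00e-03  1.00e-03 -0.00e+00] t 5.05 F [-0.6 -0.5 -2.2] w 43.6
```

View pics/w2.png

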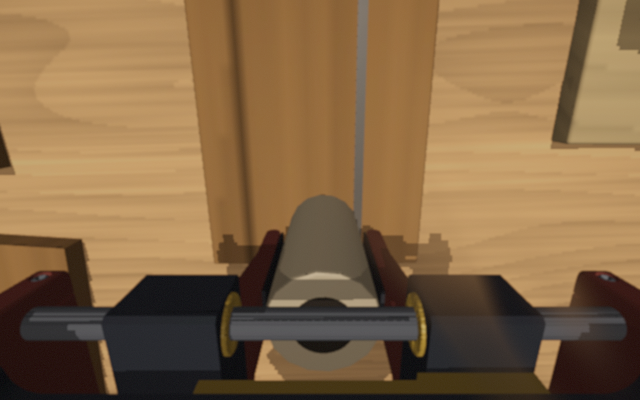

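The prop hangs just above the board, beside a grey strip at column ~362, with a dark line at ~240. I'll place it between the two lines, so I need their y.

Run:
```python
from h import *
C=cam("wrist")
for p in [(362,30),(360,180),(236,30),(243,180),(187,30),(437,30),(215,240),(420,240),(320,262)]: print(p,ray(C,p,18).round(1))
```

```text
(362, 30) [518.5 339.4  18. ]
(360, 180) [426.9 340.3  18. ]
(236, 30) [520.8 414.3  18. ]
(243, 180) [429.2 419.4  18. ]
(187, 30) [521.6 443.5  18. ]
(437, 30) [517.2 294.8  18. ]
(215, 240) [385.8 443.9  18. ]
(420, 240) [381.6 297.3  18. ]
(320, 262) [366.2 369.3  18. ]
```

Board centre is y≈369 and the lines are at y≈340 and 417, so I'll place at y≈379.

```bash
python3 -m inch '[[[0,-7,0,0,0,0,40],[0,-14,0,0,0,0,40],[0,-14,5,0,0,0,40],[0,-14,8,0,0,0,40],[0,-14,10,0,0,0,40],[0,-14,11,0,0,0,40],[0,-14,11.6,0,0,0,40],[0,-14,11.6,0,0,0,40]]]'; python3 -c "
from h import *; go(400,379,73.5,-0.03)"
```

```text
t: 5.95
ee_pos: [400.2, 379.0, 73.5]
orientation: [3.141, -0.048, -0.0]
ft_force: [-1.3, -1.5, -1.4]
width: 43.6
grasp_force: 30.0
rows [-0.2 -0.   0.   0.   0.  -0. ] t 5.95 F [-1.3 -1.5 -1.4] w 43.6
```

```bash
python3 -m inch '[[[0,0,0.4,0,0,0,40],[0,0,0.8,0,0,0,40],[0,0,0.8,0,0,0,40]]]';python3 -m inch '[[[0,0,0.4,0,0,0,40],[0,0,0.8,0,0,0,40],[0,0,0.8,0,0,0,40]]]'
```

```text
t: 6.25
ee_pos: [400.3, 379.0, 73.5]
orientation: [3.141, -0.047, -0.0]
ft_force: [-3.1, -2.5, 8.0]
width: 43.5
grasp_force: 30.0
t: 6.55
ee_pos: [400.3, 379.0, 73.5]
orientation: [3.141, -0.047, 0.0]
ft_force: [-4.7, -4.6, 17.1]
width: 43.7
grasp_force: 30.0
```

Contact is at z=73.5, so I release and go on to the square prop.

```bash
python3 -m inch '[[[0,0,-1.4,0,0,0,40],[0,0,-1.4,0,0,0,60],[0,0,-1.4,0,0,0,80],[0,0,-1.4,0,0,0,100],[0,0,-1.4,0,0,0,100],[0,0,-30,0,0,0,100],[0,0,-70,0,0,0,100],[0,0,-100,0,0,0,100],[17,45,-105,0,0,0,100],[35,90,-105,0,0,0,100],[52,135,-105,0,0,0,100],[69,180,-105,0,0,0,100],[87,225,-105,0,0,0,100],[104,270,-105,0,0,0,100],[121,315,-105,0,0,0,100],[136,355,-105,0,0,0,100],[143,372.5,-105,0,0,0,100],[143,372.5,-105,0,0,0,100],[143,372.5,-105,0,0,0,100]]]'
python3 - <<'E'
from h import *
C=cam("wrist"); print(proj(C,(532,2.4,127))); save(C,"w3.png",(200,150,440,330),2)
go(532,2.4,92,-0.03)
f=C[0]; hsv=cv2.cvtColor(f,cv2.COLOR_RGB2HSV)
T=cam("top"); save(T,"t3.png",(110,180,320,300),2)
E
```

```text
t: 8.45
ee_pos: [531.7, 2.5, 176.7]
orientation: [-3.141, 0.049, 0.001]
ft_force: [0.1, 0.1, -0.1]
width: 87.7
grasp_force: 0.0
[324.26778785 227.33177968]
rows [ 6.00e-01  7.00e-01  8.47e+01 -0.00e+00  1.00e-03 -0.00e+00] t 8.5 F [-0.1  0.  -0.1] w 87.9
```

View pics/w3.png

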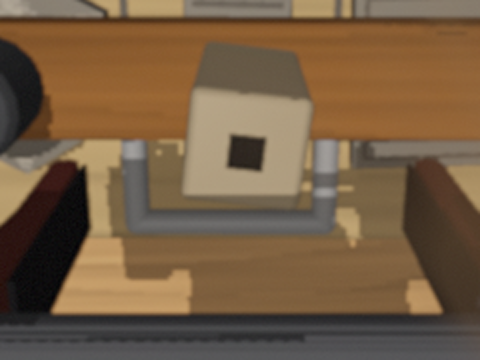

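The square hole is at (323,226) full-frame, as predicted. The prop is turned about 0.07 rad clockwise in the image, so I turn +0.065 and grasp.

```bash
python3 -m inch '[[[0.6,0.7,30,0,0,0.065,100],[0.6,0.7,60,0,0,0.065,100],[0.6,0.7,84.7,0,0,0.065,100],[0.6,0.7,84.7,0,0,0.065,100],[0.6,0.7,84.7,0,0,0.065,40],[0.6,0.7,84.7,0,0,0.065,35],[0.6,0.7,84.7,0,0,0.065,35],[0.6,0.7,84.7,0,0,0.065,35],[0.6,0.7,84.7,0,0,0.065,35],[0.6,0.7,84.7,0,0,0.065,35],[0.6,0.7,84.7,0,0,0.065,35]]]'
python3 -c "
from h import *; go(466,379,58,-0.095); print(status.get_obs()['ee_pos'])"
```

```text
t: 9.65
ee_pos: [532.7, 1.8, 92.5]
orientation: [-3.138, 0.15, -0.001]
ft_force: [-2.3, 0.2, 3.5]
width: 40.5
grasp_force: 29.4
rows [-102.4 -369.2   34.5   -0.    -0.    -0. ] t 9.65 F [-2.3  0.2  3.5] w 40.5
[532.71481257   1.76366528  92.48937334]
```

```bash
python3 -m inch '[[[0,0,-15,0,0,0,35],[0,0,-45,0,0,0,35],[0,0,-80,0,0,0,35],[-5,-18,-95,0,0,0,35],[-15,-55,-95,0,0,0,35],[-27,-98,-95,0,0,0,35],[-39,-141,-95,0,0,0,35],[-51,-184,-95,0,0,0,35],[-63,-227,-95,0,0,0,35],[-75,-270,-95,0,0,0,35],[-87,-313,-95,0,0,0,35],[-96,-346,-80,0,0,0,35],[-102.4,-369.2,-50,0,0,0,35],[-102.4,-369.2,-20,0,0,0,35],[-102.4,-369.2,5,0,0,0,35],[-102.4,-369.2,22,0,0,0,35],[-102.4,-369.2,30,0,0,0,35],[-102.4,-369.2,33,0,0,0,35],[-102.4,-369.2,34,0,0,0,35],[-102.4,-369.2,34.4,0,0,0,35]]]'
python3 -m inch '[[[0,0,0.4,0,0,0,35],[0,0,0.4,0,0,0,35]]]'
```

```text
t: 11.65
ee_pos: [466.0, 379.1, 58.5]
orientation: [-3.138, 0.15, -0.001]
ft_force: [-2.7, -1.6, 4.5]
width: 40.6
grasp_force: 29.5
t: 11.85
ee_pos: [466.0, 379.1, 58.5]
orientation: [-3.138, 0.15, -0.001]
ft_force: [-2.5, -2.3, 5.6]
width: 40.3
grasp_force: 29.5
```

Contact made. I release and go to hover over the iron weight.

```bash
python3 -m inch '[[[0,0,-0.6,0,0,0,35],[0,0,-0.6,0,0,0,60],[0,0,-0.6,0,0,0,80],[0,0,-0.6,0,0,0,100],[0,0,-0.6,0,0,0,100],[0,0,-30,0,0,0,100],[0,0,-70,0,0,0,100],[5,15,-102,0,0,-0.065,100],[20,55,-102,0,0,-0.065,100],[36,100,-102,0,0,-0.065,100],[52,145,-102,0,0,-0.065,100],[68,190,-102,0,0,-0.065,100],[84,232,-102,0,0,-0.065,100],[94.7,259.9,-102,0,0,-0.065,100],[94.7,259.9,-102,0,0,-0.065,100],[94.7,259.9,-102,0,0,-0.065,100],[94.7,259.9,-102,0,0,-0.065,100]]]'
python3 - <<'E'
from h import *
C=cam("wrist"); print(proj(C,(535.6,111.4,115))); save(C,"w4.png",(200,150,440,330),2)
go(535.6,111.4,75,-0.03)
f=C[0].max(2).astype(np.uint8); m=((f<75)*255).astype(np.uint8); m[:, :260]=0; m[:,385:]=0; m[300:]=0
c=max(cv2.findContours(m,0,1)[0],key=cv2.contourArea); print(cv2.boundingRect(c))
T=cam("top"); save(T,"t4.png",(110,180,320,300),3.5)
E
```

```text
t: 13.55
ee_pos: [535.0, 112.2, 159.3]
orientation: [-3.141, 0.046, 0.0]
ft_force: [0.9, 0.6, 0.5]
width: 87.7
grasp_force: 0.0
[325.44506337 230.12179402]
rows [ 6.00e-01  1.00e+00  8.43e+01 -0.00e+00  0.00e+00  1.00e-03] t 13.6 F [ 0.   0.7 -0.3] w 87.6
(289, 172, 63, 71)
```

View pics/w4.png

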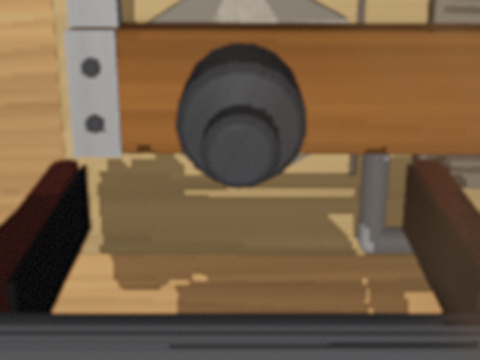

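View pics/t4.png

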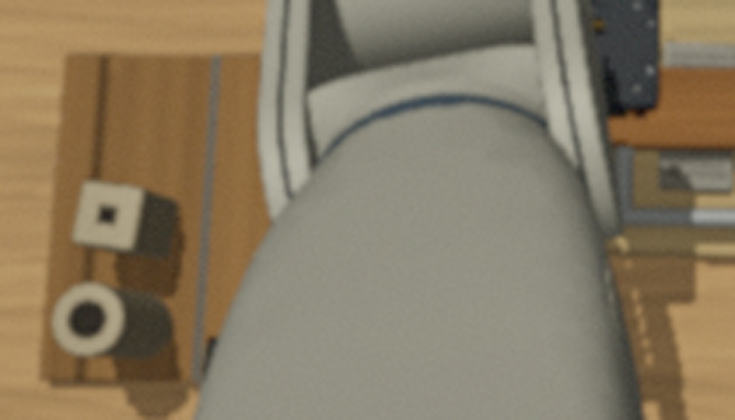

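The knob top is at (320,225) full-frame, 5 px up and left of the prediction, so the weight is at about (538.5,114.5). The other two props stand upright on the board. I'll narrow the opening to clear the steel arm, then descend.

```bash
python3 -m inch '[[[3.5,-2.1,10,0,0,0,66],[3.5,-2.1,20,0,0,0,66],[3.5,-2.1,35,0,0,0,66],[3.5,-2.1,55,0,0,0,66],[3.5,-2.1,75,0,0,0,66],[3.5,-2.1,83,0,0,0,66],[3.5,-2.1,83,0,0,0,66],[3.5,-2.1,83,0,0,0,45],[3.5,-2.1,83,0,0,0,45],[3.5,-2.1,83,0,0,0,45],[3.5,-2.1,83,0,0,0,45],[3.5,-2.1,83,0,0,0,45],[3.5,-2.1,83,0,0,0,45]]]'
python3 -c "
from h import *; print(status.get_obs()['ee_pos']);go(534,379,42,-0.03)"
```

```text
t: 14.95
ee_pos: [539.3, 113.5, 76.9]
orientation: [-3.141, 0.047, -0.002]
ft_force: [0.7, 1.8, 3.4]
width: 46.9
grasp_force: 30.0
[539.29116897 113.50557686  76.94630052]
rows [-1.340e+01 -2.652e+02  3.500e+01 -0.000e+00 -1.000e-03 -0.000e+00] t 14.95 F [0.7 1.8 3.4] w 46.9
```

```bash
python3 -m inch '[[[0,0,-10,0,0,0,45],[0,0,-30,0,0,0,45],[0,0,-50,0,0,0,45],[0,-15,-60,0,0,0,45],[-2,-45,-60,0,0,0,45],[-4,-80,-60,0,0,0,45],[-6,-115,-60,0,0,0,45],[-8,-150,-60,0,0,0,45],[-10,-185,-60,0,0,0,45],[-12,-220,-60,0,0,0,45],[-13,-250,-55,0,0,0,45],[-13.4,-265,-35,0,0,0,45],[-13.4,-265,-10,0,0,0,45],[-13.4,-265,12,0,0,0,45],[-13.4,-265,25,0,0,0,45],[-13.4,-265,31,0,0,0,45],[-13.4,-265,33,0,0,0,45],[-13.4,-265,34,0,0,0,45],[-13.4,-265,34.2,0,0,0,45]]]'
python3 -m inch '[[[0,0,0.3,0,0,0,45],[0,0,0.3,0,0,0,45]]]'
```

```text
t: 16.85
ee_pos: [534.2, 378.9, 43.1]
orientation: [-3.14, 0.048, -0.002]
ft_force: [-0.4, 0.1, -5.2]
width: 47.1
grasp_force: 30.0
t: 17.05
ee_pos: [534.2, 378.9, 43.0]
orientation: [-3.14, 0.048, -0.002]
ft_force: [-1.0, -0.2, 1.2]
width: 47.1
grasp_force: 30.0
```

```bash
python3 -m inch '[[[0,0,0.3,0,0,0,45],[0,0,0.3,0,0,0,70],[0,0,0.3,0,0,0,90],[0,0,0.3,0,0,0,90],[0,0,-40,0,0,0,90],[0,0,-80,0,0,0,90],[-5,30,-80,0,0,-0.14,70],[-12,70,-80,0,0,-0.28,40],[-19,110,-80,0,0,-0.42,40],[-26,150,-80,0,0,-0.56,40],[-33,190,-80,0,0,-0.7,40],[-40,230,-80,0,0,-0.84,40],[-46,270,-80,0,0,-0.98,40],[-52,310,-80,0,0,-1.12,40],[-58,345,-80,0,0,-1.26,40],[-61.3,370,-80,0,0,-1.4,40],[-61.3,370,-80,0,0,-1.54,40],[-61.3,370,-80,0,0,-1.571,40],[-61.3,370,-80,0,0,-1.571,40],[-61.3,370,-80,0,0,-1.571,40]]]'
python3 - <<'E'
from h import *
C=cam("wrist"); save(C,"w5.png")
T=cam("top"); save(T,"t5.png")
for X in [(461.9,10.8,47),(463.6,59.3,47),(460.1,-37.8,47)]: print(proj(C,X))
go(461.9,10.8,52,1.541)
E
```

```text
t: 19.05
ee_pos: [461.1, 10.7, 121.9]
orientation: [2.256, 2.186, 0.0]
ft_force: [-0.4, -0.3, -0.2]
width: 35.1
grasp_force: 0.0
[324.25042707 215.90368086]
[324.65209609 148.68150654]
[323.76728339 275.70537036]
rows [ 0.00e+00  8.00e-01  6.99e+01  0.00e+00 -0.00e+00 -1.00e-03] t 19.15 F [-0.3 -0.4  0.5] w 34.9
```

View pics/w5.png

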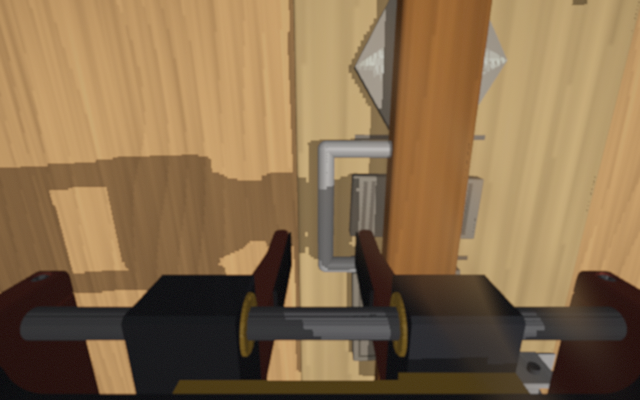

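The rod lies at column ~325, rows 143..270, as predicted, with the fingers on either side. I descend and grip it.

```bash
python3 -m inch '[[[2,0.8,30,0,0,0,40],[2,0.8,50,0,0,0,40],[2,0.8,64,0,0,0,40],[2,0.8,69,0,0,0,40],[2,0.8,69,0,0,0,40],[2,0.8,69,0,0,0,5],[2,0.8,69,0,0,0,5],[2,0.8,69,0,0,0,5],[2,0.8,69,0,0,0,5],[2,0.8,69,0,0,0,5]]]'
```

```text
t: 20.15
ee_pos: [463.0, 12.6, 53.5]
orientation: [2.253, 2.187, 0.003]
ft_force: [1.7, 0.1, 4.4]
width: 11.2
grasp_force: 30.0
```

```bash
python3 -m inch '[[[0,0.2,-9.1,0,0,0,5],[0,2,-27.2,0,0,0,5],[0,5.7,-45,0,0,0,5],[0,11,-62.4,0,0,0,5],[0,18.1,-79.2,0,0,0,5],[0,18.1,-79.2,0,0,0,5]]]'
```

```text
t: 20.75
ee_pos: [481.1, 11.8, 133.7]
orientation: [2.253, 2.186, 0.003]
ft_force: [2.8, -1.9, -4.2]
width: 11.5
grasp_force: 30.0
```

```bash
python3 -m inch '[[[0,8.7,-15.9,0,0,0,5],[0,19,-30.9,0,0,0,5],[0,30.7,-44.9,0,0,0,5],[0,43.8,-57.5,0,0,0,5],[0,58,-68.8,0,0,0,5],[0,73.3,-78.7,0,0,0,5],[0,89.6,-86.9,0,0,0,5],[0,106.5,-93.5,0,0,0,5],[0,124,-98.4,0,0,0,5],[0,142,-101.5,0,0,0,5],[0,160.1,-102.8,0,0,0,5],[0,178.3,-102.2,0,0,0,5],[0,191,-100.8,0,0,0,5],[0,198.1,-99.6,0,0,0,5],[0,198.1,-99.6,0,0,0,5]]]'
```

```text
t: 22.25
ee_pos: [678.3, 5.2, 230.8]
orientation: [2.254, 2.187, -0.002]
ft_force: [-0.0, -6.2, 3.3]
width: 11.1
grasp_force: 30.0
```

Run:
```python
from h import *
C=cam("wrist"); save(C,"w6.png"); T=cam("scene"); save(T,"s6.png",(200,80,440,290),3); go(679,10,232,1.541)
```

```text
rows [ 4.8e+00  1.1e+00 -1.1e+00 -1.0e-03  1.0e-03 -0.0e+00] t 22.35 F [ 0.4 -4.7  3.5] w 11.2
```

View pics/s6.png

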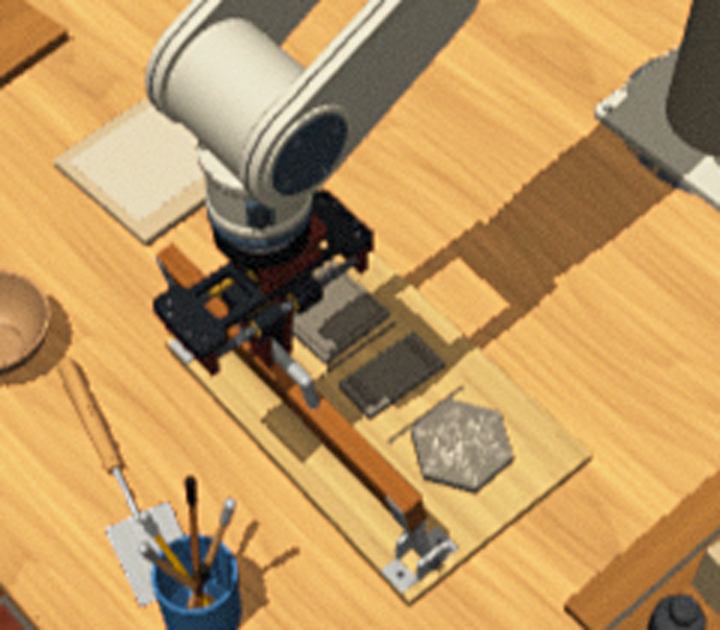

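The bar is up at about 1.76 rad and all three tiles lie still. I release it and back off upward.

```bash
python3 -m inch '[[[0,3,1,0,0,0,15],[0,3,1,0,0,0,25],[0,3,1,0,0,0,40],[0,5,1,0,0,0,40],[0,7,1,0,0,0,40],[0,7,1,0,0,0,40],[0,7,-25,0,0,0,40],[0,7,-60,0,0,0,40],[0,7,-90,0,0,0,40],[0,7,-90,0,0,0,40]]]'
python3 - <<'E'
from h import *
C=cam("wrist"); save(C,"w7.png"); o=status.get_obs(); print(o["ft_force"])
go(530,6,200,-0.03+np.pi)
E
```

```text
t: 23.35
ee_pos: [687.2, 5.9, 327.1]
orientation: [2.25, 2.184, 0.01]
ft_force: [0.1, 0.2, 0.6]
width: 35.3
grasp_force: 0.0
[-0.41541087  0.46877153 -0.11914804]
rows [-4.600e+00 -1.567e+02  1.237e+02  4.000e-03  4.000e-03 -1.571e+00] t 23.4 F [-0.4  0.5 -0.1] w 35.0
```

View pics/w7.png

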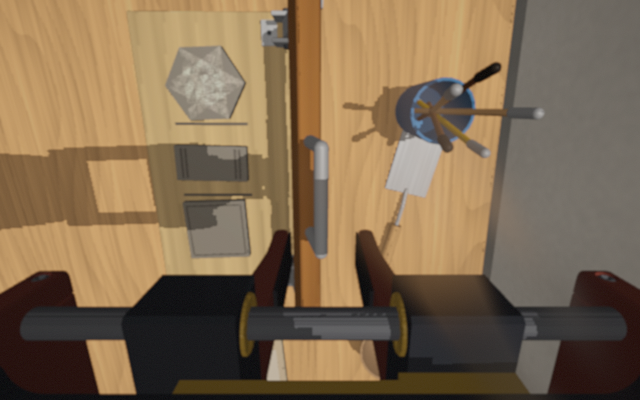

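The bar stays open. The border tile's corners are at (176,145), (248,146), (250,181) and (179,180), with the pins at rows 123 and 194.

Run:
```python
from h import *
C=cam("wrist"); 
q=[(176,145),(248,146),(250,181),(179,180)]
w=np.array([ray(C,p,30)[:2] for p in q]); print(w.round(1),w.mean(0),[np.linalg.norm(w[i]-w[i-1]).round(1) for i in range(4)])
print(cv2.minAreaRect(w.astype(np.float32)))
for p in [(176,123),(247,124),(184,194),(252,195)]: print("pin",ray(C,p,24).round(1))
print("rod",ray(C,(321,200),224).round(1),ray(C,(300,100),170).round(1))
x,y=w.mean(0); go(x,y,150,-0.03+np.pi)
S=C[0]; g=cv2.cvtColor(S,cv2.COLOR_RGB2HSV)[:,:,1]
m=np.zeros((400,640),np.uint8); m[130:192,165:262]=((g[130:192,165:262]<60)*255)
c=max(cv2.findContours(m,0,1)[0],key=cv2.contourArea)[:,0]
print(cv2.minAreaRect(np.array([ray(C,p,30)[:2] for p in c]).astype(np.float32)))
```

```text
[[488.   35.7]
 [585.8  31.4]
 [583.9 -17.6]
 [484.5 -13.1]] [535.55579766   9.1050112 ] [np.float64(48.9), np.float64(97.8), np.float64(49.0), np.float64(99.5)]
((535.295654296875, 9.146026611328125), (49.0472526550293, 99.54164123535156), 87.42042541503906)
pin [490.   64.5  24. ]
pin [585.9  60.4  24. ]
pin [485.6 -35.3  24. ]
pin [583.4 -39.8  24. ]
rod [685.   10.4 224. ] [668.6  87.7 170. ]
rows [-1.300e+00 -1.498e+02  1.721e+02  1.000e-03  1.000e-03 -1.571e+00] t 23.45 F [0.2 0.4 0.1] w 35.0
((534.3549194335938, 9.429609298706055), (47.91260528564453, 98.1588363647461), 86.98217010498047)
```

```bash
python3 -m inch '[[[0,-35,0,0,0,-0.14,62],[0,-75,0,0,0,-0.28,62],[0,-115,0,0,0,-0.42,62],[-1,-149.8,20,0,0,-0.56,62],[-1,-149.8,60,0,0,-0.7,62],[-1,-149.8,100,0,0,-0.84,62],[-1,-149.8,140,0,0,-0.98,62],[-1,-149.8,175,0,0,-1.12,62],[-1,-149.8,192,0,0,-1.26,62],[-1,-149.8,192,0,0,-1.4,62],[-1,-149.8,192,0,0,-1.54,62],[-1,-149.8,192,0,0,-1.556,62],[-1,-149.8,192,0,0,-1.556,62],[-1,-149.8,192,0,0,-1.556,62]]]'
python3 - <<'E'
from h import *
C=cam("wrist"); save(C,"w8.png",(160,80,500,320),2)
for X in [(488,35.7,30),(585.8,31.4,30),(583.9,-17.6,30),(484.5,-13.1,30)]: print(proj(C,X))
go(535.3,9.2,39,np.pi-0.045)
E
```

```text
t: 24.85
ee_pos: [534.9, 9.4, 129.4]
orientation: [-0.075, -3.14, -0.0]
ft_force: [0.6, 0.4, 1.0]
width: 54.5
grasp_force: 0.0
[353.62886174 144.35642947]
[350.80741367 261.37314807]
[292.53803822 261.84137837]
[288.74737826 142.75545701]
rows [-3.00e-01 -2.00e-01  9.05e+01  0.00e+00 -0.00e+00 -2.00e-03] t 24.9 F [ 0.6  0.1 -0.5] w 54.6
```

View pics/w8.png

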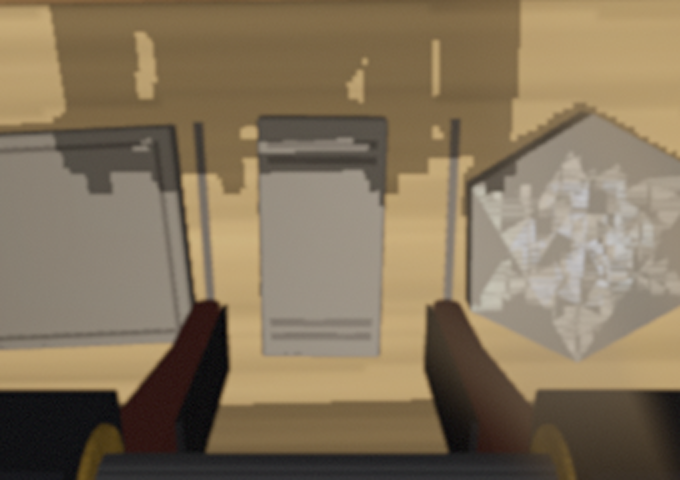

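The near view puts the tile corners at (289,138), (353,139), (350,257) and (291,256) full-frame, about 4.7 px toward the robot of the prediction. That moves the tile centre to about (532,8.8). I'll open slightly wider, descend, and grip.

```bash
python3 -m inch '[[[2.9,-0.6,20,0,0,0,67],[2.9,-0.6,45,0,0,0,67],[2.9,-0.6,68,0,0,0,67],[2.9,-0.6,82,0,0,0,67],[2.9,-0.6,88,0,0,0,67],[2.9,-0.6,90,0,0,0,67],[2.9,-0.6,90,0,0,0,67]]]'
python3 -m inch '[[[0,0,0,0,0,0,54],[0,0,0,0,0,0,45],[0,0,0,0,0,0,45],[0,0,0,0,0,0,45],[0,0,0,0,0,0,45]]]'
```

```text
t: 25.6
ee_pos: [532.7, 8.9, 40.1]
orientation: [0.071, 3.14, 0.0]
ft_force: [-0.1, -0.5, 0.3]
width: 58.7
grasp_force: 0.0
t: 26.1
ee_pos: [532.9, 8.9, 40.5]
orientation: [0.07, 3.139, 0.0]
ft_force: [-0.4, -0.6, 7.4]
width: 50.1
grasp_force: 30.0
```

Tile gripped, width 50.1 mm. I carry it gently to the shelf centre.

```bash
python3 -m inch '[[[0,0,-5,0,0,0,45],[0,0,-20,0,0,0,45],[0,0,-45,0,0,0,45],[0,-5,-62,0,0,0,45],[-1,-25,-65,0,0,0,45],[-2,-55,-65,0,0,0,45],[-4,-90,-65,0,0,-0.02,45],[-5,-125,-65,0,0,-0.04,45],[-7,-160,-65,0,0,-0.06,45],[-8,-195,-65,0,0,-0.08,45],[-9,-230,-65,0,0,-0.08,45],[-10,-265,-65,0,0,-0.08,45],[-12,-300,-65,0,0,-0.08,45],[-13,-335,-65,0,0,-0.08,45],[-14,-365,-60,0,0,-0.08,45],[-15,-382,-50,0,0,-0.08,45],[-15.3,-390,-35,0,0,-0.08,45],[-15.3,-390,-20,0,0,-0.08,45],[-15.3,-390,-12,0,0,-0.08,45],[-15.3,-390,-12,0,0,-0.08,45]]]'
python3 - <<'E'
from h import *
go(530.6,-381.4,37.5,np.pi+0.039)
C=cam("wrist"); f=C[0]; hsv=cv2.cvtColor(f,cv2.COLOR_RGB2HSV)
m=cv2.inRange(hsv,(15,0,90),(32,70,255)); m[300:]=0
m=cv2.morphologyEx(m,cv2.MORPH_CLOSE,np.ones((5,5)))
c=max(cv2.findContours(m,0,1)[0],key=cv2.contourArea)[:,0]
w=np.array([ray(C,p,15)[:2] for p in c]); print("wrist shelf bounds",w.min(0),w.max(0),cv2.boundingRect(c))
save(C,"w9.png")
E
```

```text
t: 28.1
ee_pos: [529.0, -379.1, 49.4]
orientation: [0.057, -3.138, -0.005]
ft_force: [-0.4, -0.7, -1.1]
width: 49.5
grasp_force: 30.0
rows [-1.50e+00 -2.40e+00  1.19e+01  3.00e-03 -3.00e-03 -3.00e-03] t 28.1 F [-0.4 -0.7 -1.1] w 49.5
wrist shelf bounds [ 451.31704231 -461.30071997] [ 572.10507464 -303.4016231 ] (173, 105, 279, 195)
```

The wrist view puts the shelf centre at about (532,-382), in agreement. I lower slowly until contact.

```bash
python3 -m inch '[[[-1.5,-2.4,4,0.003,-0.003,0,45],[-1.5,-2.4,7,0.003,-0.003,0,45],[-1.5,-2.4,9,0.003,-0.003,0,45],[-1.5,-2.4,10,0.003,-0.003,0,45],[-1.5,-2.4,10.7,0.003,-0.003,0,45],[-1.5,-2.4,11.2,0.003,-0.003,0,45],[-1.5,-2.4,11.5,0.003,-0.003,0,45],[-1.5,-2.4,11.5,0.003,-0.003,0,45]]]'
python3 -m inch '[[[0,0,0.3,0,0,0,45],[0,0,0.3,0,0,0,45]]]'
python3 -m inch '[[[0,0,0.3,0,0,0,45],[0,0,0.3,0,0,0,45]]]'
```

```text
t: 28.95
ee_pos: [531.7, -383.8, 40.2]
orientation: [-0.055, 3.138, -0.005]
ft_force: [-0.3, 1.1, -1.7]
width: 49.6
grasp_force: 30.0
t: 29.15
ee_pos: [531.7, -383.8, 39.9]
orientation: [-0.055, 3.138, -0.005]
ft_force: [0.4, 0.5, -0.8]
width: 49.8
grasp_force: 30.0
t: 29.35
ee_pos: [531.7, -383.7, 39.6]
orientation: [-0.055, 3.138, -0.005]
ft_force: [0.8, -0.3, -0.4]
width: 49.8
grasp_force: 30.0
```

```bash
python3 -m inch '[[[0.5,1.5,0.4,0,0,0,45],[0.5,1.5,0.8,0,0,0,45],[0.5,1.5,1.2,0,0,0,45],[0.5,1.5,1.2,0,0,0,45]]]'
python3 -m inch '[[[0,0,0.3,0,0,0,45],[0,0,0.6,0,0,0,45],[0,0,0.6,0,0,0,45]]]'
python3 -m inch '[[[0,0,0.3,0,0,0,45],[0,0,0.3,0,0,0,45]]]'
```

```text
t: 29.75
ee_pos: [531.2, -382.2, 38.3]
orientation: [-0.055, 3.138, -0.005]
ft_force: [0.2, 0.4, -1.3]
width: 49.5
grasp_force: 30.0
t: 30.05
ee_pos: [531.1, -382.2, 37.7]
orientation: [-0.055, 3.138, -0.005]
ft_force: [0.1, -0.1, 0.1]
width: 49.8
grasp_force: 30.0
t: 30.25
ee_pos: [531.2, -382.3, 37.6]
orientation: [-0.055, 3.138, -0.005]
ft_force: [-0.0, 0.6, 1.3]
width: 49.8
grasp_force: 30.0
```

Contact felt. I release gently and rise.

```bash
python3 -m inch '[[[0,0,0.3,0,0,0,45],[0,0,0.3,0,0,0,58],[0,0,0.3,0,0,0,64],[0,0,0.3,0,0,0,70],[0,0,0.3,0,0,0,70],[0,0,-15,0,0,0,70],[0,0,-50,0,0,0,70],[0,0,-100,0,0,0,70],[0,0,-150,0,0,0,70],[0,0,-200,0,0,0,40],[0,0,-250,0,0,0,40],[0,0,-290,0,0,0,40],[0,0,-290,0,0,0,40]]]'
python3 - <<'E'
from h import *
go(680,6,327,1.541)
C=cam("wrist"); hsv=cv2.cvtColor(C[0],cv2.COLOR_RGB2HSV)
save(C,"w10.png")
g=cv2.cvtColor(C[0],cv2.COLOR_RGB2GRAY)
P=[proj(C,(531+a,-382+b,27)) for a in(-50,50) for b in (-25,25)]; print(np.round(P))
u,v=np.round(proj(C,(531,-382,27))).astype(int); print(u,v,C[0][v,u],hsv[v,u])
m=cv2.inRange(hsv,(0,0,0),(179,33,200))
l,lab,st,ce=cv2.connectedComponentsWithStats(m); k=lab[v,u]; print(k,st[k] if k else None)
c=max(cv2.findContours((lab==k).astype(np.uint8),0,1)[0],key=cv2.contourArea)[:,0]
print(cv2.minAreaRect(np.array([ray(C,p,27)[:2] for p in c]).astype(np.float32)))
E
```

```text
t: 31.55
ee_pos: [532.5, -383.0, 336.2]
orientation: [-0.055, 3.128, -0.017]
ft_force: [0.9, -0.2, -0.0]
width: 36.2
grasp_force: 0.0
rows [-1.611e+02  3.837e+02  7.000e+00  2.000e-03  1.900e-02  1.636e+00] t 31.55 F [ 0.9 -0.2 -0. ] w 36.2
[[309. 119.]
 [345. 121.]
 [307. 189.]
 [341. 190.]]
325 156 [148 138 126] [ 16  38 148]
0 None
((657.1205444335938, -398.4285888671875), (652.0672607421875, 1178.9967041015625), 2.7077159881591797)
```

Run:
```python
from h import *
f=cv2.imread("pics/w10.png"); C=cam("wrist"); g=cv2.cvtColor(f,cv2.COLOR_BGR2HSV)
print(g[156,250:400:8].tolist()); print(g[90:230:8,325].tolist())
```

```text
[[17, 121, 186], [16, 120, 187], [17, 120, 187], [18, 57, 182], [19, 45, 187], [23, 30, 189], [23, 28, 190], [24, 27, 191], [19, 37, 146], [19, 38, 148], [18, 34, 148], [18, 34, 148], [26, 23, 191], [25, 24, 190], [25, 25, 190], [18, 56, 188], [18, 56, 187], [16, 119, 169], [16, 122, 171]]
[[17, 117, 190], [18, 75, 139], [18, 59, 182], [22, 30, 190], [17, 38, 142], [17, 38, 133], [17, 37, 145], [19, 37, 146], [19, 36, 147], [19, 36, 148], [19, 36, 149], [17, 37, 137], [17, 35, 152], [28, 21, 190], [19, 57, 189], [17, 121, 179], [16, 122, 176], [16, 122, 178]]
```

Tile found at columns 310..343, rows 119..190, which matches the shelf middle, flat. Back to the bar's rod.

```bash
python3 -m inch '[[[0,0,0,0,0,0,40]]]'; python3 -c "
from h import *
go(686.3,6,310,1.541)"
```

```text
t: 31.75
ee_pos: [529.5, -380.8, 326.4]
orientation: [-0.055, 3.14, -0.003]
ft_force: [0.1, 0.5, -0.1]
width: 35.3
grasp_force: 0.0
rows [-1.703e+02  3.811e+02  1.600e+01 -0.000e+00  2.000e-03  1.636e+00] t 31.75 F [ 0.1  0.5 -0.1] w 35.3
```

```bash
python3 -m inch '[[[-12,27,2,0,0,0.14,40],[-26,60,4,0,0,0.28,40],[-42,95,6,0,0,0.42,40],[-58,130,8,0,0,0.56,40],[-74,165,10,0,0,0.7,40],[-90,200,12,0,0,0.84,40],[-106,236,14,0,0,0.98,40],[-122,272,16,0,0,1.12,40],[-138,308,16,0,0,1.26,40],[-154,344,16,0,0,1.4,40],[-166,370,16,0,0,1.54,40],[-170.3,381.1,16,0,0.002,1.636,40],[-170.3,381.1,16,0,0.002,1.636,40],[-170.3,381.1,16,0,0.002,1.636,40],[-170.3,381.1,16,0,0.002,1.636,40]]]'
python3 - <<'E'
from h import *
C=cam("wrist"); f=C[0]; hsv=cv2.cvtColor(f,cv2.COLOR_RGB2HSV)
for y in (-30,0,8,30): print(proj(C,(686.3-0.03*(8-y),y,224)).round(1))
u,v=np.round(proj(C,(686.3,8,224))).astype(int)
print([(i,hsv[v,i].tolist()) for i in range(u-30,u+32,4)])
go(686.3,8,231,1.541)
E
```

```text
t: 33.25
ee_pos: [686.5, 4.4, 309.9]
orientation: [2.252, 2.188, -0.002]
ft_force: [-0.3, -0.0, 0.2]
width: 35.4
grasp_force: 0.0
[322.8 252.4]
[322.8 216.5]
[322.9 206.5]
[322.9 178. ]
[(293, [17, 129, 119]), (297, [14, 177, 69]), (301, [14, 172, 101]), (305, [14, 168, 105]), (309, [14, 172, 101]), (313, [15, 172, 98]), (317, [15, 11, 95]), (321, [12, 12, 107]), (325, [15, 14, 107]), (329, [13, 54, 109]), (333, [17, 115, 202]), (337, [17, 118, 197]), (341, [17, 116, 192]), (345, [17, 118, 193]), (349, [17, 116, 193]), (353, [17, 118, 190])]
rows [ 3.80e+00 -5.00e-01  7.93e+01  1.00e-03  2.00e-03  0.00e+00] t 33.3 F [ 0.1 -0.7 -0.3] w 35.0
```

The rod is at columns 316..329 (centre 322.5, predicted 322.9). I descend and grip.

```bash
python3 -m inch '[[[3.5,-0.5,30,0,0,0,40],[3.5,-0.5,55,0,0,0,40],[3.5,-0.5,72,0,0,0,40],[3.5,-0.5,79,0,0,0,40],[3.5,-0.5,79,0,0,0,40],[3.5,-0.5,79,0,0,0,40],[3.5,-0.5,79,0,0,0,5],[3.5,-0.5,79,0,0,0,5],[3.5,-0.5,79,0,0,0,5],[3.5,-0.5,79,0,0,0,5],[3.5,-0.5,79,0,0,0,5]]]'
```

```text
t: 34.4
ee_pos: [686.4, 8.8, 232.4]
orientation: [2.253, 2.187, -0.001]
ft_force: [-4.3, 0.2, 6.3]
width: 10.7
grasp_force: 30.0
```

```bash
python3 -m inch '[[[0,-6,-1.3,0,0,0,5],[0,-14.2,-2.8,0,0,0,5],[0,-26.9,-4.2,0,0,0,5],[0,-45.1,-4.8,0,0,0,5],[0,-63.2,-3.5,0,0,0,5],[0,-81.2,-0.4,0,0,0,5],[0,-98.7,4.5,0,0,0,5],[0,-115.6,11.1,0,0,0,5],[0,-131.9,19.3,0,0,0,5],[0,-147.2,29.2,0,0,0,5],[0,-161.4,40.5,0,0,0,5],[0,-174.5,53.1,0,0,0,5],[0,-186.2,67.1,0,0,0,5],[0,-196.5,82.1,0,0,0,5],[0,-205.2,98,0,0,0,5],[0,-205.2,98,0,0,0,5],[0,-205.2,98,0,0,0,5]]]'
```

```text
t: 36.1
ee_pos: [479.9, 15.4, 132.7]
orientation: [2.255, 2.188, -0.001]
ft_force: [1.0, 5.1, -2.4]
width: 10.9
grasp_force: 30.0
```

```bash
python3 -m inch '[[[0,-3.8,8.2,0,0,0,5],[0,-7.1,16.8,0,0,0,5],[0,-10,25.5,0,0,0,5],[0,-12.4,34.2,0,0,0,5],[0,-14.4,43,0,0,0,5],[0,-16.1,52,0,0,0,5],[0,-17.2,61,0,0,0,5],[0,-17.6,65,0,0,0,5],[0,-17.8,68.3,0,0,0,5],[0,-17.9,70.5,0,0,0,5],[0,-18,72.5,0,0,0,5],[0,-18,74,0,0,0,5],[0,-18,75.2,0,0,0,5],[0,-18,76.4,0,0,0,5],[0,-18,77.4,0,0,0,5],[0,-18,77.4,0,0,0,5]]]'
python3 -m inch '[[[0,0,0.6,0,0,0,5],[0,0,1.2,0,0,0,5],[0,0,1.2,0,0,0,5]]]'
```

```text
t: 37.7
ee_pos: [463.1, 15.3, 55.9]
orientation: [2.254, 2.187, -0.001]
ft_force: [-2.4, 5.2, 0.6]
width: 11.3
grasp_force: 30.0
t: 38.0
ee_pos: [463.1, 15.3, 55.7]
orientation: [2.254, 2.187, -0.001]
ft_force: [-5.8, 4.9, 19.1]
width: 11.5
grasp_force: 30.0
```

The bar rests on the tiles: z stopped at 55.7 under contact. I release it, rise, and go to the iron weight.

```bash
python3 -m inch '[[[0,0,-0.8,0,0,0,5],[0,0,-0.8,0,0,0,20],[0,0,-0.8,0,0,0,30],[0,0,-0.8,0,0,0,40],[0,0,-0.8,0,0,0,40],[0,0,-30,0,0,0,40],[0,0,-70,0,0,0,40],[10,2,-95,0,0,0.14,40],[40,6,-95,0,0,0.28,60],[80,13,-95,0,0,0.42,80],[120,20,-95,0,0,0.56,90],[160,27,-95,0,0,0.7,90],[200,34,-95,0,0,0.84,90],[240,40,-95,0,0,0.98,90],[280,46,-95,0,0,1.12,90],[320,53,-95,0,0,1.26,90],[350,58,-95,0,0,1.4,90],[365.6,60.2,-95,0,0,1.54,90],[365.6,60.2,-95,0,0,1.571,90],[365.6,60.2,-95,0,0,1.571,90]]]'
python3 -m inch '[[[0,0,0,0,0,0,90],[0,0,0,0,0,0,90]]]'
python3 - <<'E'
from h import *
go(534.2,378.9,42.9,-0.03)
C=cam("wrist"); print(proj(C,(534,379,81)).round(1))
f=C[0].max(2); m=((f<75)*255).astype(np.uint8); m[:,:270]=0; m[:,375:]=0; m[300:]=0
c=max(cv2.findContours(m,0,1)[0],key=cv2.contourArea); print(cv2.boundingRect(c))
T=cam("top"); save(T,"t11.png")
E
```

```text
t: 40.0
ee_pos: [534.7, 379.3, 148.8]
orientation: [3.139, -0.046, 0.002]
ft_force: [-1.1, -0.0, 0.3]
width: 79.1
grasp_force: 0.0
t: 40.2
ee_pos: [535.0, 378.4, 149.2]
orientation: [3.139, -0.047, 0.002]
ft_force: [0.2, -0.1, 1.1]
width: 79.0
grasp_force: 0.0
rows [-1.000e+00 -7.000e-01  1.063e+02  2.000e-03 -2.000e-03  0.000e+00] t 40.2 F [ 0.2 -0.1  1.1] w 79.0
[323.1 219.3]
(294, 173, 57, 63)
```

```bash
python3 -m inch '[[[-1,-0.7,35,0.002,-0.002,0,80],[-1,-0.7,70,0.002,-0.002,0,80],[-1,-0.7,95,0.002,-0.002,0,80],[-1,-0.7,106.3,0.002,-0.002,0,80],[-1,-0.7,106.3,0.002,-0.002,0,80],[-1,-0.7,106.3,0.002,-0.002,0,80],[-1,-0.7,106.3,0.002,-0.002,0,45],[-1,-0.7,106.3,0.002,-0.002,0,45],[-1,-0.7,106.3,0.002,-0.002,0,45],[-1,-0.7,106.3,0.002,-0.002,0,45],[-1,-0.7,106.3,0.002,-0.002,0,45]]]'
python3 -c "
from h import *; print(status.get_obs()['ee_pos']); go(539.3,113.5,76.9,-0.03)"
```

```text
t: 41.4
ee_pos: [534.6, 379.5, 44.0]
orientation: [-3.141, 0.047, -0.001]
ft_force: [-1.3, -2.6, 7.6]
width: 47.2
grasp_force: 30.0
[534.63055694 379.54787468  43.99507253]
rows [ 1.270e+01  2.658e+02 -3.310e+01 -1.000e-03 -1.000e-03 -0.000e+00] t 41.4 F [-1.3 -2.6  7.6] w 47.2
```

```bash
python3 -m inch '[[[0,0,-15,0,0,0,45],[0,0,-45,0,0,0,45],[1,15,-75,0,0,0,45],[2,45,-85,0,0,0,45],[4,80,-85,0,0,0,45],[6,115,-85,0,0,0,45],[8,150,-85,0,0,0,45],[10,185,-85,0,0,0,45],[12,220,-85,0,0,0,45],[13.1,248,-80,0,0,0,45],[13.1,265.8,-70,0,0,0,45],[13.1,265.8,-55,0,0,0,45],[13.1,265.8,-44,0,0,0,45],[13.1,265.8,-38,0,0,0,45],[13.1,265.8,-38,0,0,0,45],[13.1,265.8,-38,0,0,0,45]]]'
python3 -c "
from h import *; go(539.7,113.5,78,-0.03)"
```

```text
t: 43.0
ee_pos: [539.4, 114.2, 80.9]
orientation: [-3.141, 0.046, 0.0]
ft_force: [0.2, 0.1, -5.5]
width: 47.2
grasp_force: 30.0
rows [ 4.0e-01  7.0e-01  2.9e+00 -0.0e+00  0.0e+00  1.0e-03] t 43.0 F [ 0.2  0.1 -5.5] w 47.2
```

```bash
python3 -m inch '[[[0.4,0.7,1,0,0,0,45],[0.4,0.7,2,0,0,0,45],[0.4,0.7,2.5,0,0,0,45],[0.4,0.7,2.9,0,0,0,45],[0.4,0.7,3.2,0,0,0,45],[0.4,0.7,3.2,0,0,0,45]]]'
python3 -m inch '[[[0,0,0.3,0,0,0,45],[0,0,0.3,0,0,0,45]]]'
```

```text
t: 43.6
ee_pos: [539.7, 112.7, 78.0]
orientation: [-3.141, 0.048, -0.0]
ft_force: [-1.3, 0.4, -0.7]
width: 46.9
grasp_force: 30.0
t: 43.8
ee_pos: [539.8, 112.8, 78.0]
orientation: [-3.141, 0.047, -0.0]
ft_force: [-2.9, 1.1, 4.1]
width: 47.0
grasp_force: 30.0
```

Contact is at exactly the original height, so the bar is fully shut. I release and go to the square prop.

```bash
python3 -m inch '[[[0,0,0,0,0,0,55],[0,0,0,0,0,0,66],[0,0,0,0,0,0,66],[0,0,-25,0,0,0,66],[0,0,-60,0,0,0,66],[0,0,-85,0,0,0,80],[-10,-30,-85,0,0,0.03,90],[-22,-72,-85,0,0,0.065,90],[-35,-115,-85,0,0,0.065,90],[-48,-158,-85,0,0,0.065,90],[-61,-200,-85,0,0,0.065,90],[-74,-240,-85,0,0,0.065,90],[-81.8,-264,-85,0,0,0.065,90],[-81.8,-264,-85,0,0,0.065,90],[-81.8,-264,-85,0,0,0.065,90],[-81.8,-264,-85,0,0,0.065,90]]]'
python3 - <<'E'
from h import *
go(466,379.1,58.5,-0.095)
C=cam("wrist"); print(proj(C,(466,379.1,93)).round(1)); u,v=proj(C,(466,379.1,93)).astype(int)
g=C[0].max(2); m=np.zeros_like(g); m[v-20:v+20,u-20:u+20]=(g[v-20:v+20,u-20:u+20]<80)*255
print(cv2.boundingRect(m))
E
```

```text
t: 45.4
ee_pos: [466.1, 377.9, 162.4]
orientation: [3.138, -0.151, -0.001]
ft_force: [0.3, 0.4, -0.2]
width: 79.3
grasp_force: 0.0
rows [-2.000e-01 -1.200e+00  1.039e+02  0.000e+00  0.000e+00 -1.000e-03] t 45.4 F [ 0.3  0.4 -0.2] w 79.3
[322.4 217.5]
(314, 210, 15, 15)
```

Hole at (321.5,217.5), as predicted. I grasp the square prop.

```bash
python3 -m inch '[[[-0.2,-1.2,35,0,0,0,90],[-0.2,-1.2,70,0,0,0,90],[-0.2,-1.2,95,0,0,0,90],[-0.2,-1.2,103.9,0,0,0,90],[-0.2,-1.2,103.9,0,0,0,90],[-0.2,-1.2,103.9,0,0,0,90],[-0.2,-1.2,103.9,0,0,0,35],[-0.2,-1.2,103.9,0,0,0,35],[-0.2,-1.2,103.9,0,0,0,35],[-0.2,-1.2,103.9,0,0,0,35],[-0.2,-1.2,103.9,0,0,0,35],[-0.2,-1.2,103.9,0,0,0,35]]]'
python3 -c "
from h import *; print(status.get_obs()['ee_pos']); go(532.7,1.8,92.5,-0.095)"
```

```text
t: 46.65
ee_pos: [465.8, 380.3, 58.9]
orientation: [-3.138, 0.149, 0.0]
ft_force: [-0.2, -0.7, 3.8]
width: 40.2
grasp_force: 29.5
[465.81661521 380.26248875  58.8601987 ]
rows [102.5 370.4 -33.8  -0.    0.    0. ] t 46.65 F [-0.2 -0.7  3.8] w 40.2
```

```bash
python3 -m inch '[[[0,0,-15,0,0,0,35],[0,0,-45,0,0,0,35],[0,0,-85,0,0,0,35],[5,18,-115,0,0,0,35],[15,55,-120,0,0,0,35],[27,98,-120,0,0,0,35],[39,141,-120,0,0,0,35],[51,184,-120,0,0,0,35],[63,227,-120,0,0,0,35],[75,270,-120,0,0,0,35],[87,313,-120,0,0,0,35],[97,350,-115,0,0,0,35],[102.3,370.4,-95,0,0,0,35],[102.3,370.4,-70,0,0,0,35],[102.3,370.4,-50,0,0,0,35],[102.3,370.4,-39,0,0,0,35],[102.3,370.4,-38,0,0,0,35],[102.3,370.4,-38,0,0,0,35]]]'
python3 -c "
from h import *; go(532.5,1.8,92.9,-0.095)"
```

```text
t: 48.45
ee_pos: [532.7, 2.1, 97.0]
orientation: [-3.138, 0.149, -0.0]
ft_force: [0.1, -0.6, -2.3]
width: 39.9
grasp_force: 29.5
rows [-0.1  0.3  4.1 -0.  -0.   0. ] t 48.45 F [ 0.1 -0.6 -2.3] w 39.9
```

```bash
python3 -m inch '[[[-0.1,0.3,1.5,0,0,0,35],[-0.1,0.3,2.8,0,0,0,35],[-0.1,0.3,3.5,0,0,0,35],[-0.1,0.3,4,0,0,0,35],[-0.1,0.3,4.3,0,0,0,35],[-0.1,0.3,4.3,0,0,0,35]]]'
python3 -m inch '[[[0,0,0.3,0,0,0,35],[0,0,0.3,0,0,0,35]]]'
```

```text
t: 49.05
ee_pos: [532.5, 1.6, 92.8]
orientation: [-3.138, 0.149, -0.0]
ft_force: [-2.7, 0.7, 4.5]
width: 40.1
grasp_force: 29.6
t: 49.25
ee_pos: [532.6, 1.6, 92.8]
orientation: [-3.137, 0.15, -0.001]
ft_force: [-3.7, 1.1, 9.9]
width: 40.4
grasp_force: 29.6
```

Contact made. I release and go to the round prop.

```bash
python3 -m inch '[[[0,0,-0.4,0,0,0,35],[0,0,-0.4,0,0,0,60],[0,0,-0.4,0,0,0,80],[0,0,-0.4,0,0,0,90],[0,0,-30,0,0,0,90],[0,0,-70,0,0,0,90],[-7,-15,-88,0,0,-0.065,90],[-26,-55,-88,0,0,-0.065,90],[-45,-97,-88,0,0,-0.065,90],[-64,-139,-88,0,0,-0.065,90],[-83,-181,-88,0,0,-0.065,90],[-102,-223,-88,0,0,-0.065,90],[-121,-265,-88,0,0,-0.065,90],[-140,-305,-88,0,0,-0.065,90],[-158,-343,-88,0,0,-0.065,90],[-167.5,-363.1,-88,0,0,-0.065,90],[-167.5,-363.1,-88,0,0,-0.065,90],[-167.5,-363.1,-88,0,0,-0.065,90],[-167.5,-363.1,-88,0,0,-0.065,90]]]'
python3 - <<'E'
from h import *
go(400.3,379,73.5,-0.03)
C=cam("wrist"); p=proj(C,(400.3,379,118)); print(p.round(1)); u,v=p.astype(int)
g=C[0].max(2); m=np.zeros_like(g); m[v-25:v+25,u-25:u+25]=(g[v-25:v+25,u-25:u+25]<80)*255
print(cv2.boundingRect(m))
E
```

```text
t: 51.15
ee_pos: [400.3, 377.8, 179.8]
orientation: [3.141, -0.049, -0.001]
ft_force: [0.1, -0.4, -0.3]
width: 79.0
grasp_force: 0.0
rows [ 0.000e+00 -1.200e+00  1.063e+02  0.000e+00  0.000e+00 -1.000e-03] t 51.15 F [ 0.1 -0.4 -0.3] w 79.0
[322.3 221.1]
(305, 206, 32, 31)
```

```bash
python3 -m inch '[[[0,-1,35,0,0,0,90],[0,-1,70,0,0,0,90],[0,-1,97,0,0,0,90],[0,-1,106.3,0,0,0,90],[0,-1,106.3,0,0,0,90],[0,-1,106.3,0,0,0,90],[0,-1,106.3,0,0,0,40],[0,-1,106.3,0,0,0,40],[0,-1,106.3,0,0,0,40],[0,-1,106.3,0,0,0,40],[0,-1,106.3,0,0,0,40]]]'
python3 -c "
from h import *; print(status.get_obs()['ee_pos']); go(529.8,-97.8,107.5,-0.03)"
```

```text
t: 52.3
ee_pos: [400.1, 379.9, 74.0]
orientation: [-3.141, 0.047, -0.0]
ft_force: [0.4, 0.4, 3.1]
width: 43.9
grasp_force: 30.0
[400.10172476 379.92971013  74.01605651]
rows [143.9 473.6 -33.7  -0.   -0.    0. ] t 52.3 F [0.4 0.4 3.1] w 43.9
```

```bash
python3 -m inch '[[[0,0,-15,0,0,0,40],[0,0,-50,0,0,0,40],[0,0,-90,0,0,0,40],[5,15,-125,0,0,0,40],[16,52,-130,0,0,0,40],[29,95,-130,0,0,0,40],[42,138,-130,0,0,0,40],[55,181,-130,0,0,0,40],[68,224,-130,0,0,0,40],[81,267,-130,0,0,0,40],[94,310,-130,0,0,0,40],[107,353,-130,0,0,0,40],[120,396,-130,0,0,0,40],[133,438,-130,0,0,0,40],[141,464,-130,0,0,0,40],[143.7,473.6,-120,0,0,0,40],[143.7,473.6,-95,0,0,0,40],[143.7,473.6,-70,0,0,0,40],[143.7,473.6,-50,0,0,0,40],[143.7,473.6,-40,0,0,0,40]]]'
python3 -m inch '[[[0,0,0,0,0,0,40],[0,0,0,0,0,0,40]]]'
python3 -c "
from h import *; go(529.6,-97.8,108,-0.03)"
```

```text
t: 54.3
ee_pos: [527.8, -96.8, 111.7]
orientation: [-3.14, 0.047, 0.006]
ft_force: [-0.0, -0.6, -2.7]
width: 43.6
grasp_force: 30.0
t: 54.5
ee_pos: [529.7, -97.5, 114.0]
orientation: [-3.141, 0.047, -0.0]
ft_force: [0.1, 0.3, -3.5]
width: 43.9
grasp_force: 30.0
rows [-0.1  0.3  6.  -0.  -0.   0. ] t 54.5 F [ 0.1  0.3 -3.5] w 43.9
```

```bash
python3 -m inch '[[[0,0.3,2,0,0,0,40],[0,0.3,3.8,0,0,0,40],[0,0.3,5,0,0,0,40],[0,0.3,5.6,0,0,0,40],[0,0.3,6,0,0,0,40],[0,0.3,6.3,0,0,0,40],[0,0.3,6.3,0,0,0,40]]]'
python3 -m inch '[[[0,0,0.3,0,0,0,40],[0,0,0.3,0,0,0,40]]]'
```

```text
t: 55.2
ee_pos: [529.6, -98.2, 108.0]
orientation: [-3.141, 0.048, -0.0]
ft_force: [-2.9, 0.2, 6.5]
width: 43.6
grasp_force: 30.0
t: 55.4
ee_pos: [529.6, -98.2, 108.0]
orientation: [-3.141, 0.048, -0.001]
ft_force: [-3.0, 0.1, 10.1]
width: 43.9
grasp_force: 30.0
```

Contact made. I release, rise and retreat clear, then inspect.

```bash
python3 -m inch '[[[0,0,-0.4,0,0,0,40],[0,0,-0.4,0,0,0,60],[0,0,-0.4,0,0,0,80],[0,0,-0.4,0,0,0,90],[0,0,-30,0,0,0,90],[0,0,-70,0,0,0,90],[0,0,-110,0,0,0,90],[0,0,-140,0,0,0,90],[-20,40,-140,0,0,0,90],[-45,80,-140,0,0,0,90],[-70,120,-140,0,0,0,90],[-95,160,-140,0,0,0,90],[-120,200,-140,0,0,0,90],[-145,240,-140,0,0,0,90],[-170,280,-140,0,0,0,90],[-195,320,-140,0,0,0,90],[-220,360,-140,0,0,0,90],[-230,380,-140,0,0,0,90],[-230,380,-140,0,0,0,90]]]'
python3 - <<'E'
from h import *
T=cam("top"); S=cam("scene")
a=cv2.imread("pics/top0.png"); 
t=T[0][:,:,::-1]; s=S[0][:,:,::-1]
A=cv2.resize(a[145:265,215:405],None,fx=2.1,fy=2.1); B=cv2.resize(t[145:265,215:405],None,fx=2.1,fy=2.1)
D=cv2.resize(t[160:260,425:525],(252,252)); E=cv2.resize(s[130:290,200:410],(525,400))
c=np.zeros((600,800,3),np.uint8); c[:252,:399]=A; c[:252,400:799]=B; c[252:504,:252]=D; E=cv2.resize(E,(456,348)); c[252:600,300:756]=E
cv2.imwrite("pics/final.png",c); d=cv2.absdiff(a,t)[145:265,215:405].max(2); print((d>40).sum())
E
```

```text
t: 57.3
ee_pos: [286.6, -473.4, 246.7]
orientation: [3.141, -0.053, -0.0]
ft_force: [0.2, 0.5, -0.0]
width: 79.4
grasp_force: 0.0
121
```

View pics/final.png

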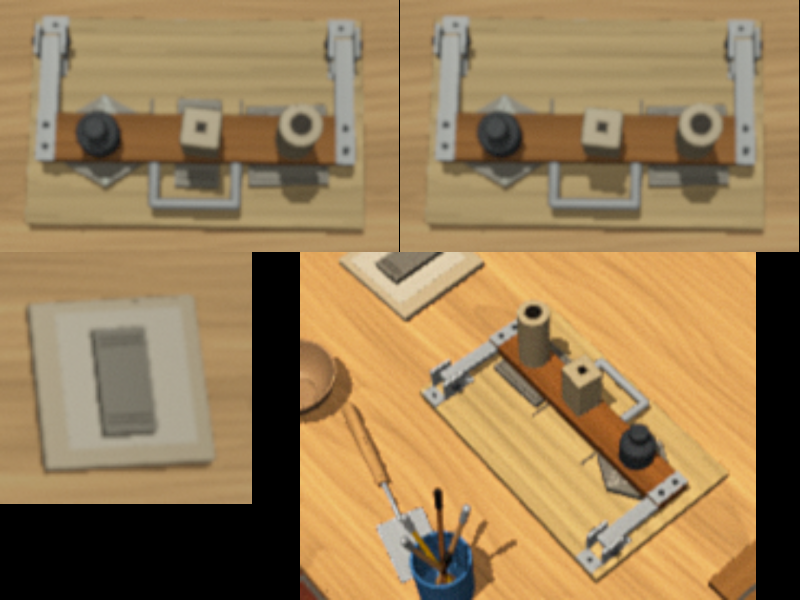

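The final picture shows the bar shut and all three weights upright in their original spots. The square and hexagonal tiles are unmoved, and the border tile lies flat mid-shelf. Handing in.

```bash
python3 -c "
from workcell import ctrl; print(ctrl.close_job())"
```

```text
the job is handed in; nothing more can be done
None
```

The job is handed in at about 57 s of the 152 s allowed: the border tile lies flat on the middle of the kiln shelf, the bar is shut on the square and hexagonal tiles, and all three weights are back upright where they stood (the square prop turned very slightly).

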